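# Change over the slide-drying trays

### The job

Change over the two slide-drying trays without gripping anything: first push the tray with the blue lip fully home, then hook a fingertip behind the yellow lip and draw that tray out to its end stop. Do not pinch a lip between the fingers, and leave the other things on the bench where they are.

Things in the scene. Friction and masses are not known exactly. Their poses are not given: they have to be found in the camera images.
- unit_blue: White fixed slide-drying cabinet, 140 deep (x) x 116 wide (y) x 62 mm tall, that holds the tray with the blue lip. Origin: centre of its underside. Its open front is the face at x = -70 mm of its own frame; the tray comes out along its own -x. The cabinet does not move.
- tray_blue (a joint): How far the blue-lipped tray is out, in m: 0 = fully home, 0.09 = fully out at its end stop. It stands part-way open at the start. The tray slides freely along its rail with about 2 N of friction and stays where it is left.
- lip_blue (a point): Middle of the top edge of the blue lip at the front of the tray; moves with the tray; axes as the cabinet's (+x into the cabinet, z up). The lip is an upright plate 88 mm wide (y), 8 mm thick (this point is mid-thickness: its faces are 4 mm before and behind), top edge 46 mm above the bench and 32 mm above the tray's floor. Behind the lip, even when the tray is home, 58 mm of tray lies open from above, 82 mm wide between low side walls 8 mm high, before the cabinet's front.
- unit_yellow: White fixed slide-drying cabinet, 140 deep (x) x 116 wide (y) x 62 mm tall, that holds the tray with the yellow lip. Origin: centre of its underside. Its open front is the face at x = -70 mm of its own frame; the tray comes out along its own -x. The cabinet does not move.
- tray_yellow (a joint): How far the yellow-lipped tray is out, in m: 0 = fully home, 0.09 = fully out at its end stop. It is almost or fully home at the start. The tray slides freely along its rail with about 2 N of friction and stays where it is left.
- lip_yellow (a point): Middle of the top edge of the yellow lip at the front of the tray; moves with the tray; axes as the cabinet's (+x into the cabinet, z up). The lip is an upright plate 88 mm wide (y), 8 mm thick (this point is mid-thickness: its faces are 4 mm before and behind), top edge 46 mm above the bench and 32 mm above the tray's floor. Behind the lip, even when the tray is home, 58 mm of tray lies open from above, 82 mm wide between low side walls 8 mm high, before the cabinet's front.
- coplin_jar: Bystander, loose: lidded glass staining jar with a white lid, 57 mm across, 97 mm tall. Origin: centre of its underside.
- petri_0: Bystander, loose: round petri dish with pink filling, 61 mm across, 15 mm tall. Origin: centre of its underside.
- stain_w: Bystander, loose: amber bottle with a red dropper top, 42 mm across, 122 mm tall. Origin: centre of its underside.
- oil_amber: Bystander, loose: small amber bottle with a black cap, 31 mm across, 62 mm tall. Origin: centre of its underside.
- dropper_white: Bystander, loose: small white dropper bottle, 27 mm across, 66 mm tall. Origin: centre of its underside.
- tally_counter: Bystander, loose: grey hand tally counter, 66x58x25 mm. Origin: centre of its underside.

How it is judged (in metres and radians):
On the way, in this order (a step that is already met when the one before it is completed fails the run):
1. the blue-lipped tray is pushed fully home (within 6 mm) (value of joint tray_blue below 0.006 m), for 0.2 s.
2. a finger pulls on the back of the yellow lip while that tray is coming out (past 30 mm) (value of joint tray_yellow above 0.03 m and contact force between the fingers and tray_yellow_c3 above 0.5 N), for 0.05 s.
At the end, for the whole second after the job is handed in: The blue-lipped tray is home (within 6 mm), the yellow-lipped tray is out to its end stop (at least 83 of 90 mm), both at rest (value of joint tray_blue below 0.006 m and value of joint tray_yellow above 0.083 m and velocity of joint tray_blue between -0.01 and 0.01 m/s and velocity of joint tray_yellow between -0.01 and 0.01 m/s); the robot touches nothing.
It fails at once if the blue lip is pinched: fingers press on its front and its back at once (over 2 N each) (contact force between the fingers and tray_blue_c4 above 2 N and contact force between the fingers and tray_blue_c3 above 2 N).
It fails at once if the yellow lip is pinched: fingers press on its front and its back at once (over 2 N each) (contact force between the fingers and tray_yellow_c4 above 2 N and contact force between the fingers and tray_yellow_c3 above 2 N).
It fails at once if a bystander is moved or lifted by more than 25 mm (distance of any of coplin_jar, petri_0, stain_w, oil_amber, dropper_white, tally_counter from where it was at the start of the episode above 0.025 m).
It also fails if it takes over 42 s, if anything falls off the work surface, if the arm or the gripper's body presses on something with over 40 N, if the wrist force passes 120 N, or if a joint passes its speed limit or range.

### The arm

A 6-joint arm with a two-finger parallel gripper is mounted at the origin on a cart in front of the work surface, level with it; the furniture and walls round the work are solid. World frame = base frame: x ahead of the robot, y to its left, z up, the work surface at z = 0. Lengths are in mm, angles in rad, forces in N, time in s.
With the tool pointing down it reaches from about 300 to 775 mm from the base axis. Payload 14.6 kg.
Tool frame: the origin (TCP) lies at the very end of the fingers, on their centre line; the grasp point (between the pads) lies 19 mm behind it; z points along the fingers, y is the line along which they close (so a half turn about z gives the same grasp; the last joint's range is limited). The gripper opens to 94 mm and grips with 3 to 60 N. Pads are 16 mm wide; open, the fingers measure 119 mm over their backs; the gripper's body (75 mm by 177 mm) begins 78 mm behind the grasp point.
Start: joints at [1.134, 0.3, 1.521, -0, 1.321, -0.067], TCP at [198.783, 512.811, 205.446] pointing down, gripper open.
Joint ranges: [-3.03, 3.03], [-0.79, 2.21], [0.23, 2.52], [-1.04, 4.18], [0, 3.07], [-2.55, 2.55]. Speed limits (rad/s): [2.22, 2.22, 2.57, 3.14, 3.14, 3.14].

### API

Orientations are given as [roll, pitch, yaw] about the fixed x, y, z axes, in that order (R = Rz(yaw) Ry(pitch) Rx(roll)).
In Python, from cell import manip, eyes, ticket gives the robot as it stands. The module is installed in compiled form; this text tells all that it offers.
- The arm moves only by the tool arm_command, never from a script. Its argument "plan" is a list of rows, each a list of 5 numbers: the opening, from -1 (shut) to 1 (fully open), then the shift along the tool's x, y, z in m, then the turn about the tool's z in rad. In form: [[jaw, dx, dy, dz, roll], ...]. A call has 1 to 20 rows; each row shifts and turns the commanded pose from where the row before left it, along the tool's axes as they then stand; what a row does not reach is not made up. A row lasts 1/8 s, in which the tool goes at most 62.5 mm and 10.7 degrees, less where a joint would pass 70% of its speed; a pose out of reach is approached as far as the arm can. A call is refused whole if a number of a shift passes 0.0625 or a number of a turn 0.188, either way. A call with a gripper value outside its range is refused whole. The fingers move at their own pace and stop on an object; "newtons" is the grip in N (left out, the last holds). Time passes only in rows, so rows that do not move let the fingers close. It gives the time, the measured TCP pose, the force, the opening and the grip force at its end, in the units of the state.
- manip.read_state(): the state, without advancing time (a new reading comes with each control period).
- eyes.camera(name): name is "scene" or "top" or "wrist"; returns a dict with "img" (480x640x3 uint8, blue, green, red), "z_map" (480x640 float32, mm along the optical axis (not along the pixel's ray), 0 where there is no reading), "fx", "fy", "cx", "cy" (pixels), "eye" and "orientation" of the camera in the world. Camera axes: x right, y down, z forward; pixel columns grow to the right and rows downward; lengths in mm; the calibration is good to about 2 mm. The wrist camera is an equidistant fisheye: a pixel r from the principal point sees the ray r / f radians off the axis. A picture is of the moment at which its call begins.
- ticket.sign_off(): hands the job in; it is judged then, once.
The state is a dict: "clock": time; "joints": joint angles; "qd": joint speeds; "effort": joint torques, N m; "eef_pos": TCP position; "eef_rot": TCP orientation; "wrist_force": force on the tool from outside, world axes, zero at the start; "moment": the same for the moment, N m; "finger_gap": finger opening in mm; "finger_force": force on a finger pad.
Only numpy, scipy, OpenCV 4.12 (cv2) and the standard library are available. Lean on these libraries where they do the work, as an engineer would, in place of code of your own. Each camera call takes 0.05 s, during which the arm holds its last target. There are 200 camera calls.

## Working session

There is one attempt and no reset: what is moved stays moved. The work goes in short steps, Python scripts to look and compute and a tool call to move; the robot and the scene stay as the last step left them, time stands still between calls to the robot, and variables do not carry over. Pictures are saved under pics/ and viewed, at most 10 in all, crops included, and the job is handed in when it is done.

Besides the shell and the picture viewer there is one more tool, called by a JSON object that holds its "fn" and its "kwargs", one argument or row to a line. arm_command: Moves the arm, as the interface text tells. Its arguments: {"type":"object","properties":{"plan":{"type":"array"},"newtons":{"type":"number"}},"required":["plan"]}

```bash
mkdir -p pics
cat > h.py <<'E'
import numpy as np,cv2
from scipy.spatial.transform import Rotation as R
from cell import manip,eyes,ticket
def rot(o):
    o=np.array(o,float)
    return o if o.shape==(3,3) else (R.from_euler('xyz',o).as_matrix() if o.size==3 else R.from_quat(o).as_matrix())
def cloud(c):
    z=c['z_map'];v,u=np.mgrid[:480,:640]
    p=np.stack([(u-c['cx'])/c['fx']*z,(v-c['cy'])/c['fy']*z,z],-1)
    return p@rot(c['orientation']).T+np.array(c['eye'])
E
python3 - <<'E'
from h import *
for n in('top','scene'):
    c=eyes.camera(n);cv2.imwrite(f'pics/{n}0.png',c['img']);print(n,c['eye'],c['orientation'],c['fx'])
    P=cloud(c);h=cv2.cvtColor(c['img'],cv2.COLOR_BGR2HSV)
    for k,lo,hi in(('blue',95,130),('yellow',20,35)):
        m=cv2.inRange(h,(lo,110,60),(hi,255,255))
        q,l,s,ce=cv2.connectedComponentsWithStats(m)
        for i in range(1,q):
            if s[i,4]>60:
                p=P[(l==i)&(c['z_map']>0)];print(k,s[i],ce[i].round(),np.median(p,0).round(1) if len(p) else 0)
print(manip.read_state())
E
```

```text
top [ 427.65805832  -12.0509919  1234.21317422] [-3.05484508  0.01418618 -1.576187  ] 477.9273858029357
blue [ 444  107   62   46 1551] [474. 131.] [ 813.  -398.2   35. ]
blue [ 473  153   36   79 2126] [489. 193.] [ 659.6 -430.9   58.8]
blue [350 248  36   4 116] [368. 250.] [ 516.4 -126.5   45.1]
blue [389 315  19   9  85] [398. 319.] [ 341.8 -202.9    9.7]
yellow [246 229  36   8 137] [263. 233.] [560.3 135.6  45. ]
scene [769.37899611 684.82018768 962.51126894] [-2.44054400e+00 -2.68820944e-03  2.79580863e+00] 484.3896477213376
blue [ 185  144   71   43 1509] [221. 166.] [ 663.5 -432.3    6. ]
blue [149 165  40  45 611] [169. 183.] [ 808.5 -408.    35.1]
blue [345 193  13  12  70] [350. 198.] [ 346.1 -202.6    7.3]
blue [294 212  15  33 192] [301. 227.] [ 520.6 -119.8   38.8]
yellow [313 293  13  42 224] [319. 313.] [565.8 138.5  42.9]
{'clock': 0.1, 'joints': array([ 1.13435841e+00,  3.00373203e-01,  1.52151071e+00,  1.34807573e-05,
        1.32068030e+00, -6.66073630e-02]), 'qd': array([ 0.00096599, -0.00218034, -0.00092197,  0.00072304, -0.00118542,
       -0.00091083]), 'effort': array([ 2.36706310e-04, -5.32646835e+01, -3.53281116e+01,  7.08434964e-02,
        2.35828426e-02, -2.96168039e-06]), 'eef_pos': array([198.70887203, 512.606823  , 204.96979179]), 'eef_rot': array([-3.14062411e+00, -7.76947158e-05,  2.77175872e+00]), 'wrist_force': array([ 0.33111791,  0.15303007, -0.02956544]), 'moment': array([ 0.00077524,  0.00282849, -0.00284329]), 'finger_force': 0.0, 'finger_gap': 93.55890367595954}
```

View pics/top0.png

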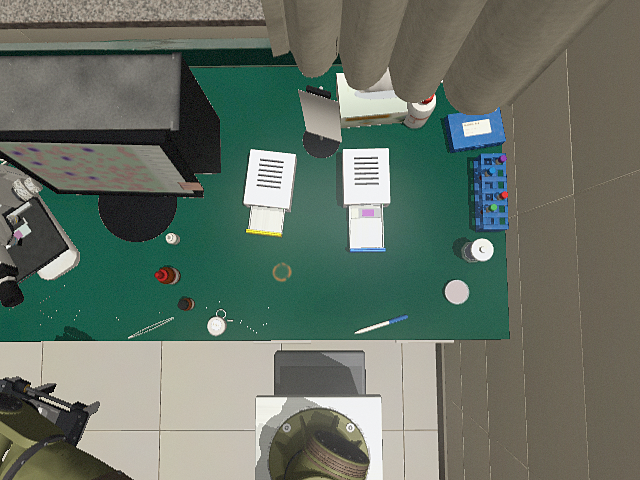

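View pics/scene0.png

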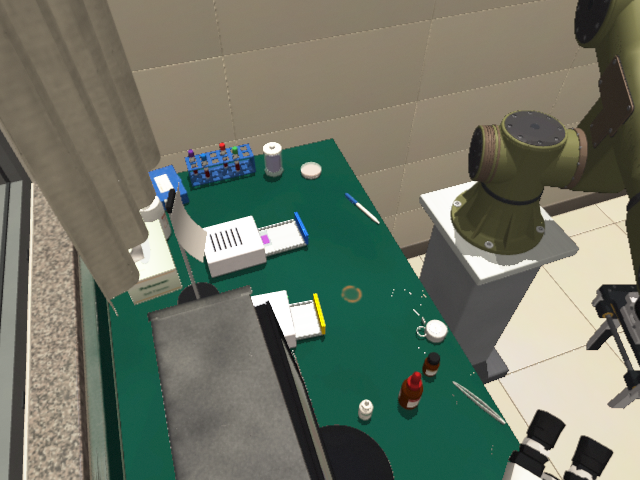

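Run:
```python
from h import *
c=eyes.camera('top');P=cloud(c);h=cv2.cvtColor(c['img'],cv2.COLOR_BGR2HSV)
z=P[...,2]
for k,lo,hi,box in(('blue',95,130,(340,240,60,20)),('yellow',20,35,(240,222,50,22))):
    m=cv2.inRange(h,(lo,80,60),(hi,255,255));x,y,w,hh=box
    mm=np.zeros_like(m);mm[y:y+hh,x:x+w]=m[y:y+hh,x:x+w]
    p=P[(mm>0)&(abs(z-46)<5)][:,:2];mu=p.mean(0);d=np.linalg.svd(p-mu)[2][0]
    s=(p-mu)@d;print(k,len(p),'dir',d,'mid',mu+d*(s.max()+s.min())/2,'len',np.ptp(s),'fwd deg',np.degrees(np.arctan2(d[1],d[0])))
# cabinets & other objects by height
m=((z>8)&(P[...,0]>150)).astype(np.uint8)
m=cv2.morphologyEx(m,cv2.MORPH_OPEN,np.ones((3,3)))
q,l,s,ce=cv2.connectedComponentsWithStats(m)
for i in range(1,q):
    if s[i,4]>60:
        p=P[l==i];print(s[i],'x',p[:,0].min().round(),p[:,0].max().round(),'y',p[:,1].min().round(),p[:,1].max().round(),'z',np.percentile(p[:,2],95).round())
m=((abs(z-62)<5)&(P[...,0]>450)).astype(np.uint8)
q,l,s,ce=cv2.connectedComponentsWithStats(m)
for i in range(1,q):
    if s[i,4]>800:
        r=cv2.minAreaRect(P[l==i][:,:2].astype(np.float32));print('cab',r)
```

```text
blue 100 dir [ 0.02878583 -0.9995856 ] mid [ 516.29982427 -125.21124637] len 87.25121227057801 fwd deg -88.35046532374481
yellow 113 dir [-0.12313214 -0.99239028] mid [561.59558391 135.6726078 ] len 86.8402781862051 fwd deg -97.07290191790945
[     0      0    640    467 139369] x 150.0 1059.0 y -494.0 831.0 z 504.0
[ 244  149   53   88 3679] x 428.0 771.0 y -12.0 184.0 z 66.0
[ 342  148   48  104 4319] x 428.0 771.0 y -181.0 -12.0 z 65.0
[166 233  14  11 123] x 428.0 562.0 y -12.0 380.0 z 59.0
[463 238  30  24 560] x 428.0 539.0 y -421.0 -12.0 z 95.0
[155 267  25  17 345] x 428.0 476.0 y -12.0 391.0 z 119.0
[444 280  25  24 471] x 381.0 439.0 y -382.0 -12.0 z 19.0
[178 298  16  13 168] x 368.0 428.0 y -12.0 343.0 z 65.0
[207 316  19  19 289] x 307.0 428.0 y -12.0 279.0 z 29.0
[   0  376  132  104 8416] x 150.0 428.0 y -12.0 584.0 z 564.0
cab ((694.3914794921875, 119.16210174560547), (116.45465850830078, 140.89920043945312), 83.0662612915039)
cab ((699.26171875, -122.63993835449219), (142.26710510253906, 115.95140075683594), 0.5938584208488464)
cab ((659.3329467773438, -438.7712707519531), (191.41864013671875, 64.19205474853516), 0.15708133578300476)
```

The top view shows the yellow lip at about (263,233), home, and the blue lip at about (368,250), roughly 51 mm out. The lanes in front of both are clear. In the scene view the bottles stand well to the left of the yellow tray. I'll shut the jaw, align the tool and travel to in front of the blue lip.

{"fn": "arm_command", "kwargs": {
  "plan": [
    [-1,0,0,0,-0.13],
    [-1,0,0,0,-0.13],
    [-1,0,0,0,-0.125],
    [-1,-0.0194,-0.0494,0,0],
    [-1,-0.0194,-0.0494,0,0],
    [-1,-0.0194,-0.0494,0,0],
    [-1,-0.0194,-0.0494,0,0],
    [-1,-0.0194,-0.0494,0,0],
    [-1,-0.0194,-0.0494,0,0],
    [-1,-0.0194,-0.0494,0,0],
    [-1,-0.0194,-0.0494,0,0],
    [-1,-0.0194,-0.0494,0,0],
    [-1,-0.0194,-0.0494,0,0],
    [-1,-0.0194,-0.0494,0,0],
    [-1,-0.0194,-0.0494,0,0],
    [-1,-0.0194,-0.0494,0,0],
    [-1,0,0,0,0],
    [-1,0,0,0,0]
  ]
}}

```text
clock: 2.4
eef_pos: [460.4, -125.0, 205.2]
eef_rot: [3.141, -0.001, -3.127]
wrist_force: [1.1, 0.5, 0.4]
finger_gap: 0.2
finger_force: 0.0
```

{"fn": "arm_command", "kwargs": {
  "plan": [
    [-1,0,0,0.045,0],
    [-1,0,0,0.045,0],
    [-1,0,0,0.045,0],
    [-1,0,0,0.045,0],
    [-1,0,0,0,0],
    [-1,-0.015,0,0,0],
    [-1,-0.015,0,0,0],
    [-1,-0.01,0,0,0],
    [-1,-0.008,0,0,0],
    [-1,-0.008,0,0,0],
    [-1,-0.008,0,0,0],
    [-1,-0.008,0,0,0],
    [-1,-0.008,0,0,0],
    [-1,-0.005,0,0,0],
    [-1,0,0,0,0]
  ]
}}

```text
clock: 4.28
eef_pos: [546.1, -124.2, 25.3]
eef_rot: [-3.142, 0.0, -3.126]
wrist_force: [-0.3, 0.1, 0.4]
finger_gap: 0.4
finger_force: 0.0
```

{"fn": "arm_command", "kwargs": {
  "plan": [
    [-1,-0.003,0,0,0],
    [-1,-0.003,0,0,0],
    [-1,-0.002,0,0,0]
  ]
}}

```text
clock: 4.65
eef_pos: [553.7, -124.0, 25.3]
eef_rot: [3.142, -0.0, -3.126]
wrist_force: [-1.6, -0.8, -1.1]
finger_gap: 0.5
finger_force: 1.1
```

Run:
```python
from h import *
s=manip.read_state();print(s['eef_pos'],s['wrist_force'])
c=eyes.camera('scene');cv2.imwrite('pics/s1.png',cv2.resize(c['img'][170:340,180:400],None,fx=3,fy=3))
P=cloud(c);h=cv2.cvtColor(c['img'],cv2.COLOR_BGR2HSV)
m=cv2.inRange(h,(95,110,60),(130,255,255));m[:,:240]=0;m[:205]=0;m[300:]=0
p=P[m>0];print(len(p),np.median(p,0),p.min(0),p.max(0))
```

```text
[ 553.70212907 -124.01804844   25.30690589] [-1.56887777 -0.7829292  -1.0701315 ]
159 [ 570.92993576 -109.8954177    39.26042344] [ 553.29628293 -208.792789     -2.23433786] [769.37899611 684.82018768 962.51126894]
```

View pics/s1.png

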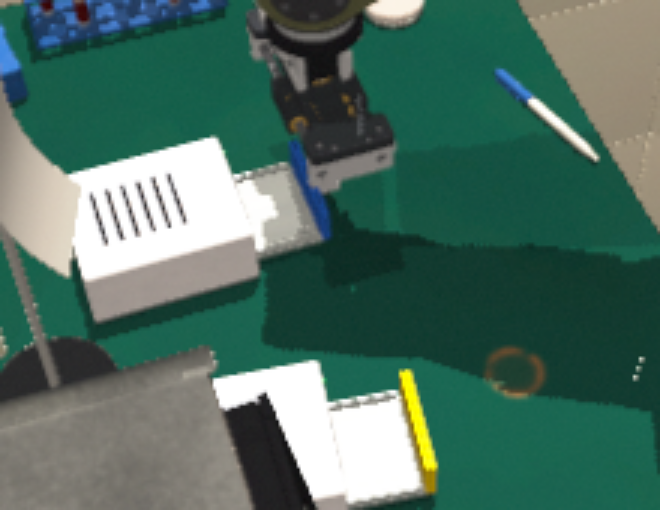

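The crop shows the finger against the blue lip and the tray nearly in. Now I'll creep to the stop.

{"fn": "arm_command", "kwargs": {
  "plan": [
    [-1,-0.002,0,0,0],
    [-1,-0.001,0,0,0],
    [-1,0,0,0,0]
  ]
}}

```text
clock: 5.08
eef_pos: [555.4, -124.0, 25.3]
eef_rot: [3.141, -0.004, -3.126]
wrist_force: [-13.1, -0.6, 5.9]
finger_gap: 0.4
finger_force: 6.5
```

{"fn": "arm_command", "kwargs": {
  "plan": [
    [-1,0,0,0,0],
    [-1,0.004,0,0,0],
    [-1,0.013,0,0,0],
    [-1,0.013,0,0,0],
    [-1,0,0,-0.05,0],
    [-1,0,0,-0.05,0],
    [-1,0,0,0,0.139],
    [-1,-0.005,0.0438,0,0],
    [-1,-0.005,0.0438,0,0],
    [-1,-0.005,0.0438,0,0],
    [-1,-0.005,0.0438,0,0],
    [-1,-0.005,0.0438,0,0],
    [-1,-0.005,0.0438,0,0],
    [-1,0,0,0,0],
    [-1,0,0,0,0]
  ]
}}

```text
clock: 6.95
eef_pos: [588.7, 132.2, 125.4]
eef_rot: [-3.142, -0.0, 3.018]
wrist_force: [-0.3, -0.2, -0.2]
finger_gap: 0.7
finger_force: 0.0
```

Run:
```python
from h import *
s=manip.read_state();print(s['eef_pos'],s['eef_rot'])
c=eyes.camera('scene');P=cloud(c);h=cv2.cvtColor(c['img'],cv2.COLOR_BGR2HSV);Z=c['z_map']>0
m=cv2.inRange(h,(95,110,60),(130,255,255));m[:,:240]=0;m[:205]=0;m[270:]=0;m[:,320:]=0
p=P[(m>0)&Z];print('blue',len(p),np.median(p,0))
m=cv2.inRange(h,(20,110,60),(35,255,255));p=P[(m>0)&Z];p=p[(abs(p[:,0]-560)<60)&(abs(p[:,1]-136)<70)];print('yellow',len(p),np.median(p,0))
cv2.imwrite('pics/s2.png',cv2.resize(c['img'][170:340,180:400],None,fx=3,fy=3))
```

```text
[588.71323239 132.16947135 125.38981963] [-3.14150120e+00 -5.16320211e-07  3.01792526e+00]
blue 125 [ 573.76988573 -125.09504061   41.32789762]
yellow 231 [566.7593086  145.44024758  42.98485215]
```

View pics/s2.png

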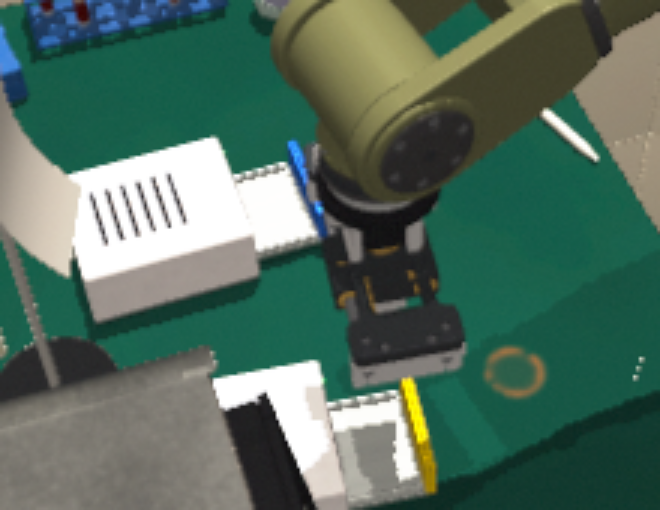

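The tool hovers behind the yellow lip and the blue tray stayed home. Before going down I'll check the clearance to the monitor.

Run:
```python
from h import *
c=eyes.camera('top');P=cloud(c);Z=c['z_map']>0
m=np.zeros(Z.shape,bool);m[40:240,60:232]=1;m&=Z&(P[...,2]>70)&(P[...,0]<900)
p=P[m]
for a,b in((70,150),(150,250),(250,400),(400,600)):
    q=p[(p[:,2]>a)&(p[:,2]<b)]
    if len(q):print(a,b,len(q),'y',np.percentile(q[:,1],[0,2]),'x',np.percentile(q[:,0],[0,2]))
```

```text
70 150 2567 y [251.76944666 252.72047942] x [537.48852316 654.05355415]
150 250 3358 y [179.05746656 252.50471237] x [565.61380618 667.46248877]
250 400 14306 y [148.59112803 252.91603531] x [531.17496885 689.32371172]
400 600 1535 y [129.91091244 135.89475002] x [500.29884573 503.54156929]
```

{"fn": "arm_command", "kwargs": {
  "plan": [
    [-1,0,0,0.03,0],
    [-1,0,0,0.03,0],
    [-1,0,0,0.025,0],
    [-1,0,0,0.015,0],
    [-1,0,0,0,0]
  ]
}}

```text
clock: 7.68
eef_pos: [588.6, 132.0, 24.9]
eef_rot: [-3.141, -0.001, 3.017]
wrist_force: [0.4, -0.1, 0.7]
finger_gap: 0.3
finger_force: 0.0
```

{"fn": "arm_command", "kwargs": {
  "plan": [
    [-1,0.006,0,0,0],
    [-1,0.006,0,0,0],
    [-1,0.006,0,0,0],
    [-1,0.006,0,0,0],
    [-1,0.006,0,0,0],
    [-1,0.006,0,0,0],
    [-1,0.006,0,0,0],
    [-1,0.006,0,0,0],
    [-1,0.006,0,0,0],
    [-1,0.006,0,0,0],
    [-1,0.006,0,0,0],
    [-1,0.006,0,0,0],
    [-1,0.006,0,0,0],
    [-1,0.006,0,0,0],
    [-1,0.006,0,0,0],
    [-1,0.004,0,0,0],
    [-1,0,0,0,0]
  ]
}}

```text
clock: 9.8
eef_pos: [495.1, 144.2, 25.3]
eef_rot: [-3.141, -0.001, 3.018]
wrist_force: [0.4, 0.2, -0.9]
finger_gap: 0.1
finger_force: 0.0
```

{"fn": "arm_command", "kwargs": {
  "plan": [
    [-1,0.003,0,0,0],
    [-1,0.002,0,0,0],
    [-1,0.002,0,0,0]
  ]
}}

```text
clock: 10.18
eef_pos: [489.3, 144.9, 25.4]
eef_rot: [3.142, 0.002, 3.018]
wrist_force: [14.1, -3.6, -10.8]
finger_gap: 0.9
finger_force: 7.1
```

{"fn": "arm_command", "kwargs": {
  "plan": [
    [-1,0.001,0,0,0],
    [-1,0.001,0,0,0],
    [-1,0,0,0,0]
  ]
}}

```text
clock: 10.55
eef_pos: [489.3, 145.0, 25.6]
eef_rot: [3.141, 0.006, 3.018]
wrist_force: [21.5, -4.3, -15.9]
finger_gap: 0.7
finger_force: 11.0
```

Run:
```python
from h import *
for n in('scene','top'):
    c=eyes.camera(n);P=cloud(c);h=cv2.cvtColor(c['img'],cv2.COLOR_BGR2HSV);Z=c['z_map']>0
    m=cv2.inRange(h,(20,110,60),(35,255,255));p=P[(m>0)&Z];p=p[(abs(p[:,0]-500)<100)&(abs(p[:,1]-140)<70)&(p[:,2]>20)&(p[:,2]<60)];print(n,'yellow',len(p),np.median(p,0) if len(p) else 0)
```

```text
scene yellow 44 [484.16055298 187.15191162  36.24191487]
top yellow 0 0
```

The finger has hit a hard stop: force rises without any motion. I'll release and lift.

{"fn": "arm_command", "kwargs": {
  "plan": [
    [-1,-0.004,0,0,0],
    [-1,-0.008,0,0,0],
    [-1,0,0,0,0],
    [-1,0,0,-0.03,0],
    [-1,0,0,-0.05,0],
    [-1,0,0,-0.05,0],
    [-1,0,0,-0.05,0],
    [-1,0.05,-0.05,0,0],
    [-1,0.05,-0.05,0,0],
    [-1,0.04,-0.05,0,0],
    [-1,0,0,0,0],
    [-1,0,0,0,0]
  ]
}}

```text
clock: 12.15
eef_pos: [355.6, 23.6, 205.8]
eef_rot: [3.141, 0.001, 3.017]
wrist_force: [0.1, 0.1, 0.9]
finger_gap: 0.1
finger_force: 0.0
```

Run:
```python
from h import *
s=manip.read_state();print(s['eef_pos'],s['wrist_force'],s['clock'])
H=dict(blue=((699.3,-122.6),(95,130)),yellow=((694.4,119.2),(20,35)))
for n in('scene','top'):
    c=eyes.camera(n);cv2.imwrite(f'pics/{n}9.png',c['img']);P=cloud(c);h=cv2.cvtColor(c['img'],cv2.COLOR_BGR2HSV);Z=c['z_map']>0
    for k,(ce,(a,b)) in H.items():
        m=cv2.inRange(h,(a,100,60),(b,255,255));p=P[(m>0)&Z];p=p[(abs(p[:,0]-520)<100)&(abs(p[:,1]-ce[1])<75)&(p[:,2]>40)&(p[:,2]<52)]
        u=np.array([np.cos(x:=(.014 if k=='blue' else -.1236)),np.sin(x)])
        if len(p):print(n,k,len(p),'out',np.median((np.array(ce)-p[:,:2])@u)-132)
```

```text
[355.61765668  23.59238091 205.77113683] [0.11210181 0.12442577 0.94958536] 12.15
scene blue 97 out -3.5404489405929667
scene yellow 143 out 86.06979984106388
top blue 100 out 0.3118827341296537
top yellow 112 out 89.45054516493985
```

View pics/top9.png

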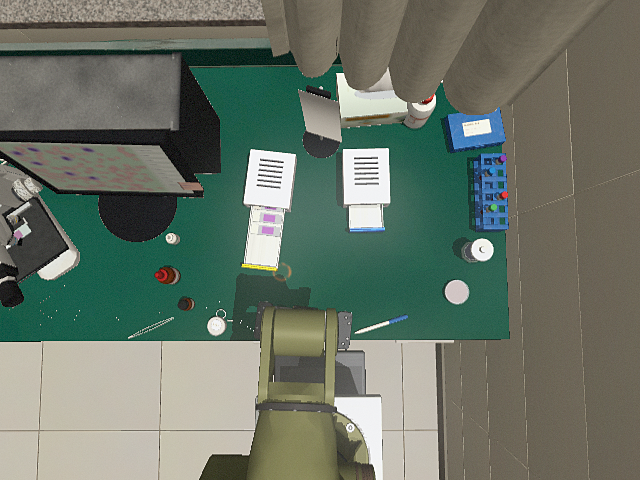

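The picture shows the blue lip home at about (366,230), the yellow lip fully out at about (261,267), the bystanders unmoved and the arm clear.

```bash
python3 -c "from cell import ticket;print(ticket.sign_off())"
```

```text
the job is handed in; nothing more can be done
None
```

The job is handed in, verdict not shown: by the top camera the blue tray is home (about 0 mm out), the yellow tray is out to its end stop (about 89 of 90 mm), no lip was pinched, and the bystanders look unmoved.

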